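Put a charged battery pack away in the desk drawer

ROBOT

A 7-joint arm with a two-finger parallel gripper is mounted at the origin on the work surface. World frame = base frame: x ahead of the robot, y to its left, z up, the work surface at z = 0. Lengths are in m, angles in rad, forces in N, time in s.
With the tool pointing down it reaches from about 0.425 to 0.925 m from the base axis. Payload 6.8 kg.
Tool frame: the origin (TCP) lies on the mounting face of the last link; the fingertips stand 173 mm ahead of it and the grasp point (between the pads) lies 155 mm ahead of it; z points along the fingers, y is the line along which they close (so a half turn about z gives the same grasp; the last joint's range is limited). The gripper opens to 85 mm and grips with 20 to 120 N. Pads are 22 mm wide; open, the fingers measure 114 mm over their backs; the gripper's body (76 mm by 85 mm) begins 54 mm behind the grasp point. The pads swing forward as they close: fully open they stand 13 mm farther back than shut.
Start: joints at [0.997, 0.477, 0.022, 1.555, -0.011, 1.109, -0.083], TCP at [0.303, -0.603, 0.405] pointing down, gripper open.
Joint ranges: [-2.96, 2.96], [-0.34, 2.1], [-1.41, 1.46], [0.24, 2.44], [-1.37, 4.51], [0.17, 1.92], [-2.96, 2.96]. Speed limits (rad/s): [2.39, 2.39, 3.14, 3.14, 3.14, 3.14, 3.14].

INTERFACE

Orientations are given as a unit quaternion [w, x, y, z].
In Python, from station import bot gives the robot as it stands. The module is installed in compiled form; this text tells all that it offers.
- The arm moves only by the shell command python3 -m pendant 'ROWS' [FORCE]. ROWS is JSON, a list of rows, each a list of 5 numbers: the finger opening in m, from 0 to 0.0854, then the shift along the tool's x, y, z in m, then the turn about the tool's z in degrees. In form: [[jaw, x, y, z, yaw], ...]. A call has 1 to 12 rows; each row shifts and turns the commanded pose from where the row before left it, along the tool's axes as they then stand; what a row does not reach is not made up. A row lasts 1/12 s, in which the tool goes at most 41.7 mm and 7.16 degrees, less where a joint would pass 70% of its speed; a pose out of reach is approached as far as the arm can. A call with a gripper value outside its range is refused whole. The fingers move at their own pace and stop on an object; FORCE is the grip in N (left out, the last holds). Time passes only in rows, so rows that do not move let the fingers close. It gives the time, the measured TCP pose, the force, the opening and the grip force at its end, in the units of the state.
- bot.get_obs(): the state, without advancing time (a new reading comes with each control period).
- bot.read_camera(name): name is "scene" or "side" or "wrist"; returns (picture, depth): 384x512x3 uint8, blue, green, red; 384x512 float32, m along the optical axis (not along the pixel's ray), 0 where there is no reading.
- bot.camera_model(name): a dict with "intrinsics" (3x3 intrinsics, pixels), "R" (3x3) and "t" (3): a world point X has camera coordinates R X + t. Camera axes: x right, y down, z forward; pixel columns grow to the right and rows downward; lengths in m; the calibration is good to about 2 mm. A picture is of the moment at which its call begins: read the wrist's pose just before it. camera_model takes no time and is no camera call; for the wrist camera it gives the pose at the moment of the call.
- bot.hand_in(): hands the job in; it is judged then, once.
Trained networks look in the newest picture that a camera, given by its name, has taken for a name from the list of things; names that differ only in an ending like _2 or _b are one class to them, and where a whole thing is asked for, a point or a joint stands for the part that bears it (a point fixed in the world has none). Each returns a list of dicts, best first, with "score" (0 to 1); they miss things now and then, are a little off and sometimes report something else, mostly with a low value. They report only what shows in the picture. A call takes as long as a camera call. They do not tell look-alikes from the thing itself.
- bot.boxes_of(name, camera): "at" ([column, row] in pixels, amid what is visible of it).
- bot.trace(name, camera): "mask" (384x512 bool, what is visible of it) and "at" ([column, row] in pixels, amid what is visible of it).
- bot.pinpoint(name, camera): "at" ([column, row] in pixels: a listed point, or the origin of a listed thing).
The state is a dict: "t": time; "q": joint angles; "joint_vel": joint speeds; "joint_torque": joint torques, N m; "eef_pos": TCP position; "tool_rot": TCP orientation; "contact_force": force on the tool from outside, world axes, zero at the start; "torque": the same for the moment, N m; "gripper_width": opening from 0.0 (shut) to 1.0 (fully open); "grasp_force": force on a finger pad.
Only numpy, scipy, OpenCV 4.12 (cv2) and the standard library are available. Lean on these libraries where they do the work, as an engineer would, in place of code of your own. Each camera call takes 0.05 s, during which the arm holds its last target. There are 200 camera calls.

TASK

Put the charged battery pack away: swing the red clamp lever on the charging dock fully open, lift the standing pack out, lay it down on its broad face on the blue mat and let go of it. Then take it up again by its sides, lay it on its broad face in the open drawer, let go, and slide the drawer fully shut. Do not drop the pack, leave the lever open, and leave the pen cup, stapler, record book and rubber stamp where they are.

Things in the scene. Friction and masses are not known exactly. Their poses are not given: they have to be found in the camera images.
- pack: battery pack, a black block with a blue top end and a yellow stripe, 28 (its x) x 60 (its y) x 95 (its z) mm, 0.15 to 0.3 kg. Origin at its centre; z points to the blue end. The broad faces look along its x. It starts standing in the dock, its axes parallel to the dock's
- dock: charging dock fixed to the desk, white and grey socket block, 45 mm high. Origin on the desk under the middle of the pocket; z up; the block spans x -45 to +65 and y -55 to +55 mm. Pocket 32 (x) x 64 (y) mm, floor at 12 mm, so the pack's top stands at 107 mm. A 16 mm steel post at x +45 mm carries the clamp lever
- clamp (a joint): the clamp lever's angle in rad: 0 closed, pointing to the dock's -x across the top of the pack (3 mm above it); grows as it swings level, anticlockwise seen from above, to the dock's -y side; stop at 1.75. About 0.04 N m of friction: it stays where it is left. Fully open is 1.57 or more; 1.2 is just clear of the pack
- clamp_hinge (a point): axis of the lever on the post, at the lever's underside, 109.5 mm above the desk; its x axis points from the pin to the hinge, z up. The lever's hub is 22 mm wide and 12 mm high, its red arm 12 mm wide with its top 118.5 mm above the desk
- clamp_pin (a point): top centre of the red upright grip pin at the lever's free end, 82 mm from the hinge axis, 145.5 mm above the desk; the pin is round, 12 mm thick, and rises 27 mm above the arm. Its axes are those of clamp_hinge
- mat: thin blue mat fixed to the desk, 170 (x) x 140 (y) x 3 mm. Origin at the centre of its underside, z up
- unit: grey two-drawer desktop unit, fixed, 260 (x) x 220 (y) x 140 mm high. Origin at the centre of its underside; its front faces its own -x. The top drawer starts open
- unit_drawer0 (a joint): opening of the top drawer in m: 0 shut, 0.18 fully open; it slides to the unit's -x and needs 1 to 2 N
- drawer_floor (a point): centre of the top drawer's inner floor, on the floor, 80 mm above the desk; moves with the drawer, axes as the unit's. Inside, x -107 to +107, y -89 to +89 mm; side walls rise 38, the front panel 47 mm above the floor. The unit's top plate is 48 mm above the floor: with the drawer open by d, only x -107 mm to d -113 mm is uncovered
- unit_drawer0_handle (a point): middle of the top drawer's handle, a steel bar of 11 mm diameter, 110 mm long along the unit's y, standing 35 mm out from the drawer's front, 103 mm above the desk; axes as the unit's
- pen_cup: bystander: white cup of pens, 72 mm wide, 95 mm high, pens to 155 mm; origin at the centre of its underside
- stapler: bystander: orange and black stapler, 36 (x) x 125 (y) x 42 mm; origin at the centre of its underside
- book: bystander: green bound record book lying flat, 150 (x) x 210 (y) x 24 mm; origin at the centre of its underside
- stamp: bystander: wooden rubber stamp standing on top of the drawer unit, 28 mm wide, 62 mm high; origin at the centre of its underside
Mind the look-alikes: they are no part of the job. Leave any green or purple look-alike of the dock alone.

How it is judged:
On the way, in this order (a step that is already met when the one before it is completed fails the run):
1. the clamp lever is swung open (beyond 1.2 rad) while the pack still stands in the dock (value of joint clamp above 1.2 rad and horizontal distance between pack and dock below 0.008 m and z of pack in the frame of dock below 0.066 m), for 0.2 s.
2. the pack lies on its broad face on the mat (its centre within 60 mm along and 50 mm across of the mat's middle), at rest and let go (x of pack in the frame of mat between -0.06 and 0.06 m and y of pack in the frame of mat between -0.05 and 0.05 m and z of pack in the frame of mat between 0 and 0.025 m and angle between the x axis of pack and the z axis of mat, either way round below 0.15 rad and contact force between the fingers and pack below 0.1 N and linear speed of pack below 0.03 m/s), for 0.2 s.
3. the pack lies on its broad face on the floor of the drawer, at rest and let go, with the drawer still at least 80 mm open (x of pack in the frame of drawer_floor between -0.095 and 0.095 m and y of pack in the frame of drawer_floor between -0.085 and 0.085 m and z of pack in the frame of drawer_floor between 0 and 0.024 m and angle between the x axis of pack and the z axis of drawer_floor, either way round below 0.15 rad and contact force between the fingers and pack below 0.1 N and linear speed of pack below 0.03 m/s and value of joint unit_drawer0 above 0.08 m), for 0.2 s.
At the end, for the whole second after the job is handed in: The top drawer is shut (open by less than 5 mm); the pack lies inside it on its broad face (within 0.15 rad) on the floor, at rest; the clamp lever is still open (beyond 1.2 rad) (value of joint unit_drawer0 below 0.005 m and x of pack in the frame of drawer_floor between -0.095 and 0.095 m and y of pack in the frame of drawer_floor between -0.085 and 0.085 m and z of pack in the frame of drawer_floor between 0 and 0.024 m and angle between the x axis of pack and the z axis of drawer_floor, either way round below 0.15 rad and linear speed of pack below 0.03 m/s and value of joint clamp above 1.2 rad); the robot touches nothing.
It fails at once if the pen cup is shifted by more than 30 mm or tipped (distance of pen_cup from where it was at the start of the episode above 0.03 m or angle between pen_cup's own z axis and vertical above 0.4 rad).
It fails at once if the stapler is shifted by more than 30 mm or tipped (distance of stapler from where it was at the start of the episode above 0.03 m or angle between stapler's own z axis and vertical above 0.4 rad).
It fails at once if the record book is shifted by more than 30 mm or tipped (distance of book from where it was at the start of the episode above 0.03 m or angle between book's own z axis and vertical above 0.4 rad).
It fails at once if the rubber stamp is shifted by more than 30 mm or tipped (distance of stamp from where it was at the start of the episode above 0.03 m or angle between stamp's own z axis and vertical above 0.4 rad).
It fails at once if the pack is dropped or thrown: it moves faster than 1.0 m/s (a free fall of about 5 cm) while no finger touches it; tipping over from standing is slower than that (linear speed of pack above 1 m/s and contact force between the fingers and pack below 0.05 N).
It also fails if it takes over 72 s, if anything falls off the work surface, if the arm or the gripper's body presses on something with over 40 N, if the wrist force passes 120 N, or if a joint passes its speed limit or range.

## Working session

There is one attempt and no reset: what is moved stays moved. The work goes in short steps, Python scripts to look and compute and a shell command to move; the robot and the scene stay as the last step left them, time stands still between calls to the robot, and variables do not carry over. Pictures are saved under pics/ and viewed, at most 10 in all, crops included, and the job is handed in when it is done.

```bash
mkdir -p pics
cat > h.py <<'E'
import numpy as np, cv2
from station import bot
from scipy.spatial.transform import Rotation as R
def cam(n):
    m=bot.camera_model(n); im,d=bot.read_camera(n); return m,im,d
def ray(m,px):
    K=np.array(m["intrinsics"]);Rm=np.array(m["R"]);t=np.array(m["t"])
    v=Rm.T@np.linalg.solve(K,[px[0],px[1],1.0]); return -Rm.T@t, v
def atz(m,px,z):
    o,v=ray(m,px); return o+v*(z-o[2])/v[2]
def cloud(m,d):
    K=np.array(m["intrinsics"]);Rm=np.array(m["R"]);t=np.array(m["t"])
    v,u=np.mgrid[:d.shape[0],:d.shape[1]]
    c=np.stack([(u-K[0,2])/K[0,0]*d,(v-K[1,2])/K[1,1]*d,d],-1)
    return (c-t)@Rm
def proj(m,X):
    p=np.array(m["intrinsics"])@(np.array(m["R"])@X+np.array(m["t"])); return p[:2]/p[2]
def state():
    s=bot.get_obs(); r=R.from_quat(np.roll(s["tool_rot"],-1)).as_matrix()
    return s,np.array(s["eef_pos"]),r
E
python3 - <<'E'
from h import *
np.set_printoptions(precision=3,suppress=True)
s,p,r=state(); print(s["t"],p,r)
Z=dict(pack=.06,dock=0,clamp_hinge=.1095,clamp_pin=.1455,mat=0,unit=0,drawer_floor=.08,unit_drawer0_handle=.103,pen_cup=0,stapler=0,book=0,stamp=.14)
for c in("scene","side"):
    m,im,d=cam(c); cv2.imwrite(f"pics/{c}0.png",im); P=cloud(m,d); print(c,bot.camera_model(c)["t"])
    for n,z in Z.items():
        for k in bot.pinpoint(n,c)[:3]:
            print(n,round(k["score"],2),np.round(k["at"]),atz(m,k["at"],z), P[int(k["at"][1]),int(k["at"][0])])
print(bot.get_obs()["t"])
E
```

```text
0.0 [ 0.303 -0.603  0.404] [[ 0.893  0.449 -0.001]
 [ 0.449 -0.893  0.002]
 [-0.    -0.002 -1.   ]]
scene [ 0.569 -0.054  1.608]
pack 0.54 [239. 173.] [ 0.557 -0.289  0.06 ] [ 0.564 -0.28   0.075]
dock 0.96 [178. 186.] [ 0.748 -0.396  0.   ] [ 0.751 -0.39   0.009]
dock 0.94 [238. 183.] [ 0.558 -0.296  0.   ] [ 0.572 -0.268  0.043]
dock 0.75 [282. 160.] [ 0.366 -0.303  0.   ] [ 0.39  -0.273  0.044]
clamp_hinge 0.69 [266. 143.] [ 0.423 -0.321  0.109] [ 0.427 -0.317  0.119]
clamp_hinge 0.62 [228. 166.] [ 0.592 -0.298  0.109] [ 0.598 -0.291  0.121]
clamp_hinge 0.55 [160. 174.] [ 0.799 -0.385  0.109] [ 0.8   -0.383  0.114]
clamp_pin 0.71 [245. 146.] [ 0.513 -0.316  0.145] [ 0.445 -0.442 -0.004]
clamp_pin 0.44 [292. 133.] [ 0.342 -0.283  0.145] [ 0.251 -0.4   -0.   ]
clamp_pin 0.43 [179. 151.] [ 0.71  -0.414  0.145] [ 0.666 -0.555 -0.004]
unit 0.77 [263. 336.] [0.777 0.217 0.   ] [0.806 0.256 0.139]
drawer_floor 0.74 [315. 299.] [0.616 0.229 0.08 ] [0.618 0.228 0.082]
unit_drawer0_handle 0.65 [365. 275.] [0.461 0.252 0.103] [0.46  0.248 0.101]
pen_cup 0.6 [203. 214.] [ 0.727 -0.243  0.   ]
[... 935 characters left out ...]
707 -0.398  0.143]
clamp_pin 0.4 [296. 165.] [ 0.51  -0.313  0.146] [ 0.512 -0.311  0.147]
mat 0.87 [268. 231.] [ 0.477 -0.092  0.   ] [ 0.479 -0.093  0.   ]
unit 0.78 [140. 249.] [0.756 0.223 0.   ] [0.624 0.325 0.118]
drawer_floor 0.82 [168. 244.] [0.616 0.23  0.08 ] [0.622 0.227 0.078]
unit_drawer0_handle 0.79 [206. 261.] [0.449 0.247 0.103] [0.447 0.251 0.108]
pen_cup 0.68 [238. 195.] [ 0.709 -0.227  0.   ] [ 0.7   -0.216  0.012]
stapler 0.56 [189. 218.] [0.75 0.   0.  ] [0.73 0.02 0.02]
book 0.85 [315. 173.] [ 0.557 -0.543  0.   ] [ 0.537 -0.5    0.026]
stamp 0.65 [142. 206.] [0.76  0.187 0.14 ] [0.75  0.196 0.15 ]
stamp 0.64 [284. 200.] [ 0.42  -0.093  0.14 ] [ 0.515 -0.239  0.037]
1.3
```

View pics/scene0.png

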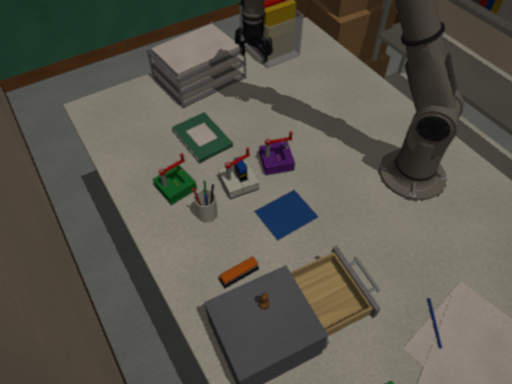

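View pics/side0.png

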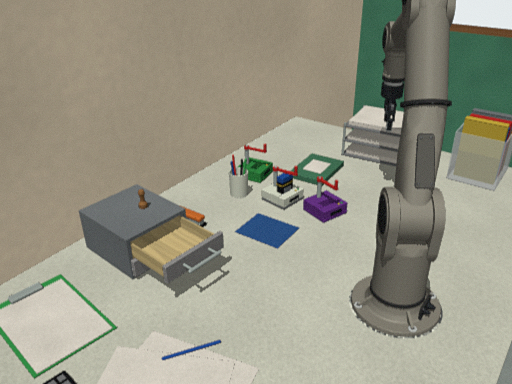

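The white dock at scene (238,183) and side (283,200) is the real one. Its red lever points toward −x. The green look-alike is at scene (175,184) and the purple one at (277,157). The mat is at scene (286,214), and the drawer is open at (325,293). I'll go above the pin for a closer look.

```bash
python3 -m pendant '[[0.03,0.034,-0.0188,0,0],[0.03,0.034,-0.0188,0,0],[0.03,0.034,-0.0188,0,0],[0.03,0.034,-0.0188,0,0],[0.03,0.034,-0.0188,0,0],[0.03,0.034,-0.0188,0,0],[0.03,0.034,-0.0188,0,0],[0.03,0.034,-0.0188,0,0],[0.03,0.034,-0.0188,0,0],[0.03,0,0,0,5.2],[0.03,0,0,0,5.2],[0.03,0,0,0,5.2]]' 20; python3 -m pendant '[[0.03,0,0,0,0],[0.03,0,0,0,0],[0.03,0,0,0,0]]'
cat > look.py <<'E'
from h import *
import sys
np.set_printoptions(precision=4,suppress=True)
def look(Z,cams,save=None):
    s,p,r=state(); print(s["t"],p,"yaw",np.degrees(np.arctan2(r[1,0],r[0,0])),"w",s["gripper_width"])
    for c in cams:
        m,im,d=cam(c); P=cloud(m,d)
        if save: cv2.imwrite(f"pics/{save}_{c}.png",im)
        for n,z in Z.items():
            for k in bot.pinpoint(n,c)[:3]:
                print(c,n,round(k["score"],2),np.round(k["at"]),atz(m,k["at"],z), P[int(k["at"][1]),int(k["at"][0])])
def rect(n,c,lo,hi):
    "min-area rect of the masked cloud between heights"
    m,im,d=cam(c); P=cloud(m,d)
    for k in bot.trace(n,c)[:2]:
        q=P[k["mask"]&(d>0)]; q=q[(q[:,2]>lo)&(q[:,2]<hi)]
        if len(q)<20: continue
        (cx,cy),(w,h),a=cv2.minAreaRect(q[:,:2].astype(np.float32)*1000); print(c,n,round(k["score"],2),"centre",cx,cy,"size",w,h,"ang",a,"z",np.median(q[:,2]),len(q))
E
python3 - <<'E'
from look import *
look(dict(pack=.06,dock=0,clamp_hinge=.1095,clamp_pin=.1455),["wrist"],"a")
rect("mat","side",-.02,.02); rect("mat","scene",-.02,.02)
rect("book","scene",.01,.04); rect("unit","scene",.13,.15);rect("unit","side",.13,.15)
rect("pack","wrist",.098,.113)
E
```

```text
t: 2.3
eef_pos: [0.5012, -0.3135, 0.4048]
tool_rot: [0.0, 0.995, 0.095, 0.0]
contact_force: [0.4, -0.2, -0.0]
gripper_width: 0.349
grasp_force: 0.0
t: 2.55
eef_pos: [0.5005, -0.3146, 0.4048]
tool_rot: [0.0, 0.995, 0.098, 0.0]
contact_force: [-0.7, -0.3, -0.3]
gripper_width: 0.355
grasp_force: 0.0
2.55 [ 0.5005 -0.3146  0.4048] yaw 11.222317864369165 w 0.35493216909937075
wrist pack 0.3 [256.  90.] [ 0.5943 -0.3019  0.06  ] [ 0.5893 -0.3015  0.1233]
wrist dock 0.82 [244. 132.] [ 0.5446 -0.2957  0.    ] [ 0.5522 -0.2967  0.1066]
wrist dock 0.72 [227. 247.] [ 0.3726 -0.3024  0.    ] [ 0.3783 -0.3012  0.0113]
wrist clamp_hinge 0.83 [242. 258.] [ 0.4213 -0.3208  0.1095] [ 0.4289 -0.3194  0.1221]
wrist clamp_hinge 0.78 [256.  89.] [ 0.5911 -0.301   0.1095] [ 0.5899 -0.3005  0.1238]
wrist clamp_pin 0.73 [239. 188.] [ 0.5065 -0.3033  0.1455] [ 0.5063 -0.3029  0.1439]
wrist clamp_pin 0.37 [243. 134.] [ 0.5523 -0.2977  0.1455] [ 0.5492 -0.2962  0.1059]
side mat 0.93 centre 491.2118225097656 -101.19361114501953 size 157.38050842285156 180.69375610351562 ang 88.50939178466797 z 0.004327475398989
[... 351 characters left out ...]
59.68701171875 size 155.80136108398438 219.35665893554688 ang 2.7752509117126465 z 0.021257352766881166 1623
scene unit 0.64 centre 697.5467529296875 226.7816162109375 size 222.8092498779297 406.68896484375 ang 84.38674926757812 z 0.13825574186952166 7983
side unit 0.65 centre 692.9459838867188 225.782470703125 size 228.26905822753906 418.6507263183594 ang 84.93733978271484 z 0.14101985277130866 3186
wrist pack 0.57 centre 546.8011474609375 -294.7127380371094 size 60.493038177490234 28.374025344848633 ang 81.92772674560547 z 0.1067460509960047 1455
wrist pack 0.17 centre 546.211669921875 -300.5398254394531 size 53.24959182739258 54.5571403503418 ang 56.10162353515625 z 0.10586990861315554 47
```

View pics/a_wrist.png

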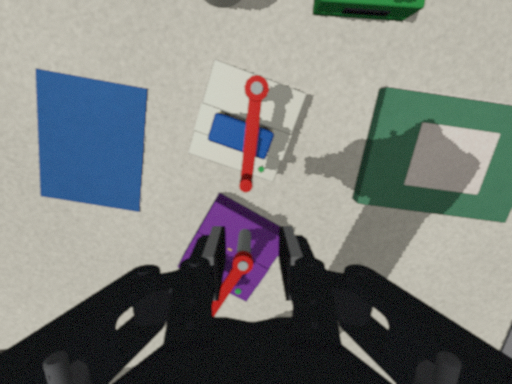

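The wrist view shows the white dock's hinge at (257,88), its pin at (246,186), and the pack's blue top at (240,135). The dock yaw is about −8° and the lever isn't quite at 0. The mat is blue, on the left at (92,140). Next I'll measure the pin by colour and depth.

Run:
```python
from look import *
m,im,d=cam("wrist"); P=cloud(m,d); i=im.astype(int)
red=(i[...,2]>120)&(i[...,1]<60)&(i[...,0]<60)&(d>0)&(P[...,0]>.48)
for lo,hi in((.140,.152),(.112,.124)):
    q=P[red&(P[...,2]>lo)&(P[...,2]<hi)]; print(len(q),q.mean(0),q.min(0),q.max(0))
    if len(q)>9:print(cv2.minAreaRect(q[:,:2].astype(np.float32)*1000))
pin=P[red&(P[...,2]>.140)&(P[...,2]<.152)].mean(0)
h=np.array([.5914,-.301]); print("lever yaw",np.degrees(np.arctan2(*(h-pin[:2])[::-1])),np.linalg.norm(h-pin[:2]))
s,p,r=state(); print("shift in tool",r.T@(pin-p), [bot.camera_model("wrist")[k] for k in("t",)])
```

```text
105 [ 0.5109 -0.3078  0.145 ] [ 0.5058 -0.3121  0.1418] [ 0.5158 -0.3035  0.1473]
((510.8291015625, -307.72930908203125), (10.222304344177246, 7.798928737640381), 10.944846153259277)
986 [ 0.558  -0.3043  0.1188] [ 0.5134 -0.3117  0.1159] [ 0.6005 -0.2925  0.1232]
((557.4551391601562, -306.38519287109375), (86.3483657836914, 18.3060302734375), 7.898993492126465)
lever yaw 4.8130909035347145 0.08079811577787631
shift in tool [ 0.0114 -0.0046  0.2597] [array([-0.4054,  0.3795,  0.4969])]
```

```bash
python3 -m pendant '[[0.026,0.0114,-0.0046,0.01,0],[0.026,0,0,0.02,6.4],[0.026,0,0,0.025,0],[0.026,0,0,0.02,0],[0.026,0,0,0.016,0],[0.026,0,0,0.01,0],[0.026,0,0,0.01,0],[0.026,0,0,0,0],[0.026,0,0,0,0],[0.026,0,0,0,0]]'
python3 - <<'E'
from look import *
s,p,r=state(); print(p,"yaw",np.degrees(np.arctan2(r[1,0],r[0,0])))
m,im,d=cam("wrist"); cv2.imwrite("pics/b.png",im)
print(np.round(proj(m,p+r@[0,0,.155])))
E
```

```text
t: 4.28
eef_pos: [0.5114, -0.308, 0.2945]
tool_rot: [0.0, 0.999, 0.041, 0.001]
contact_force: [1.3, -0.4, 0.1]
gripper_width: 0.305
grasp_force: 0.0
[ 0.5114 -0.308   0.2945] yaw 4.681858588528015
[250. 258.]
```

View pics/b.png

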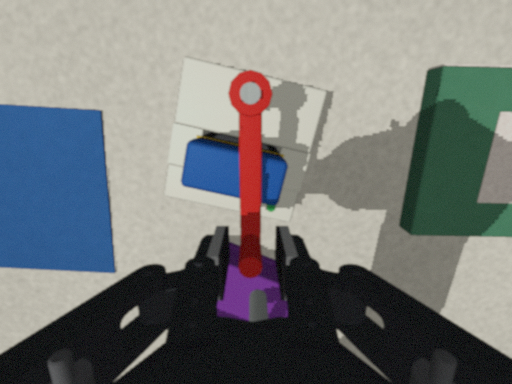

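The pin at (250,266) sits centred between the fingers at (218,245) and (285,245). I'll swing the lever open along the arc.

```bash
python3 -m pendant '[[0.026,0.0006,0.01,0,-7],[0.026,0.0006,0.01,0,-7],[0.026,0.0006,0.01,0,-7],[0.026,0.0006,0.01,0,-7],[0.026,0.0006,0.01,0,-7],[0.026,0.0006,0.01,0,-7],[0.026,0.0006,0.01,0,-7],[0.026,0.0006,0.01,0,-7],[0.026,0.0006,0.01,0,-7],[0.026,0.0006,0.01,0,-7],[0.026,0.0006,0.01,0,-7],[0.026,0,0,0,0]]'
python3 -m pendant '[[0.026,0.0006,0.01,0,-7],[0.026,0.0006,0.01,0,-7],[0.026,0,0,0,0],[0.026,0,0,0,0]]'
python3 - <<'E'
from look import *
s,p,r=state(); h=np.array([.5914,-.301]);v=h-p[:2]
print(p,"yaw",np.degrees(np.arctan2(r[1,0],r[0,0])),"tool about hinge",np.degrees(np.arctan2(v[1],v[0]))+8,np.linalg.norm(v))
m,im,d=cam("wrist"); P=cloud(m,d); i=im.astype(int)
q=P[(i[...,2]>120)&(i[...,1]<60)&(i[...,0]<60)&(d>0)&(np.hypot(P[...,0]-.59,P[...,1]+.3)<.11)]
q=q[(q[:,2]>.112)&(q[:,2]<.125)]
print(cv2.minAreaRect(q[:,:2].astype(np.float32)*1000),len(q), cv2.fitLine(q[:,:2].astype(np.float32),cv2.DIST_L2,0,.01,.01).ravel())
E
```

```text
t: 5.33
eef_pos: [0.5821, -0.3828, 0.2947]
tool_rot: [0.001, 0.755, 0.656, 0.001]
contact_force: [0.3, 0.9, 0.2]
gripper_width: 0.302
grasp_force: 0.0
t: 5.67
eef_pos: [0.6004, -0.3831, 0.294]
tool_rot: [0.0, 0.674, 0.739, 0.0]
contact_force: [-0.5, -0.7, 0.1]
gripper_width: 0.307
grasp_force: 0.0
[ 0.6004 -0.3831  0.294 ] yaw 95.3238319309074 tool about hinge 104.22834871102336 0.08254850194615866
((590.7276611328125, -335.82684326171875), (88.35592651367188, 19.488964080810547), 88.98567199707031) 3155 [ 0.036  -0.9994  0.5928 -0.3338]
```

```bash
python3 -m pendant '[[0.026,0,0,-0.02,0],[0.04,0,0,-0.03,0],[0.0854,0,0,-0.03,0],[0.0854,0.031,-0.015,0,0],[0.0854,0.031,-0.015,0,0],[0.0854,0.031,-0.015,0,0],[0.0854,0,0,0,7],[0.0854,0,0,0,7],[0.0854,0,0,0,7],[0.0854,0,0,0,7],[0.0854,0,0,0,7],[0.0854,0,0,0,7]]'
python3 -m pendant '[[0.0854,0,0,0,7],[0.0854,0,0,0,7],[0.0854,0,0,0,7],[0.0854,0,0,0,7],[0.0854,0,0,0,7],[0.0854,0,0,0,7],[0.0854,0,0,0,7],[0.0854,0,0,0,7],[0.0854,0,0,0,5],[0.0854,0,0,0,0],[0.0854,0,0,0,0]]'
python3 - <<'E'
from look import *
s,p,r=state();print(p,"yaw",np.degrees(np.arctan2(r[1,0],r[0,0])),s["q"])
rect("pack","wrist",.098,.113)
rect("mat","wrist",-.01,.015)
m,im,d=cam("wrist"); P=cloud(m,d); i=im.astype(int)
q=P[(i[...,0]>120)&(i[...,2]<60)&(d>0)&(abs(P[...,2]-.107)<.008)]
print(cv2.minAreaRect(q[:,:2].astype(np.float32)*1000),len(q))
q=P[(i[...,2]>120)&(i[...,1]<60)&(i[...,0]<60)&(d>0)&(np.hypot(P[...,0]-.59,P[...,1]+.3)<.11)&(abs(P[...,2]-.119)<.006)]
print("lever",cv2.minAreaRect(q[:,:2].astype(np.float32)*1000),len(q))
cv2.imwrite("pics/c.png",im)
E
```

```text
t: 6.72
eef_pos: [0.5462, -0.2945, 0.3742]
tool_rot: [0.0, 0.895, 0.447, 0.0]
contact_force: [-0.4, 1.1, 1.1]
gripper_width: 0.993
grasp_force: 0.0
t: 7.63
eef_pos: [0.5464, -0.2945, 0.3741]
tool_rot: [0.0, 0.998, -0.064, 0.0]
contact_force: [-1.0, 0.3, -0.5]
gripper_width: 0.996
grasp_force: 0.0
[ 0.5464 -0.2945  0.3741] yaw -7.3085148920004945 [ 0.4433  0.4188 -0.0654  1.7193  0.0314  1.0037 -1.3316]
wrist pack 0.96 centre 547.3323974609375 -295.32965087890625 size 59.257328033447266 28.068456649780273 ang 81.97988891601562 z 0.10677165571652406 2003
wrist mat 0.58 centre 487.8104553222656 -94.52909088134766 size 172.1682891845703 145.06646728515625 ang 0.9972251653671265 z 0.00261091426172347 9898
((547.0679321289062, -295.13092041015625), (57.01875686645508, 25.512161254882812), 80.87199401855469) 1421
lever ((591.134521484375, -330.6143493652344), (76.92517852783203, 19.42738151550293), 87.91961669921875) 1164
```

View pics/c.png

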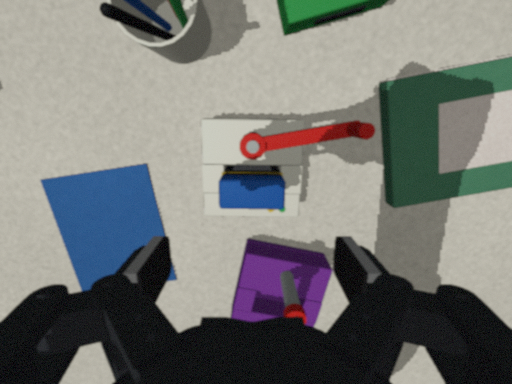

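The lever is open, running from (252,146) to (365,130), and the pack's blue top at (252,190) is centred ahead. I'll descend and grip the pack.

```bash
python3 -m pendant '[[0.0854,0.0007,0.0006,0.03,0.7],[0.0854,0,0,0.03,0],[0.0854,0,0,0.03,0],[0.0854,0,0,0.02,0],[0.0854,0,0,0.016,0],[0.0854,0,0,0.012,0],[0.0854,0,0,0,0],[0.05,0,0,0,0],[0.05,0,0,0,0],[0.05,0,0,0,0],[0.05,0,0,0,0],[0.05,0,0,0,0]]' 40; python3 -m pendant '[[0.05,0,0,0,0],[0.05,0,0,0,0],[0.05,0,0,0,0],[0.05,0,0,0,0]]'
```

```text
t: 8.88
eef_pos: [0.548, -0.2956, 0.2371]
tool_rot: [0.0, 0.998, -0.07, 0.001]
contact_force: [-0.2, 0.1, 5.7]
gripper_width: 0.703
grasp_force: 43.9
t: 9.22
eef_pos: [0.548, -0.2956, 0.2371]
tool_rot: [0.0, 0.998, -0.07, 0.001]
contact_force: [0.4, 0.5, 6.6]
gripper_width: 0.697
grasp_force: 44.0
```

```bash
python3 -m pendant '[[0.05,0,0,-0.006,0],[0.05,0,0,-0.014,0],[0.05,0,0,-0.025,0],[0.05,0,0,-0.03,0],[0.05,0,0,-0.025,0],[0.05,0,0,0,0]]'; python3 -m pendant '[[0.05,-0.005,-0.033,0,0],[0.05,-0.005,-0.033,0,0],[0.05,-0.005,-0.033,0,0],[0.05,-0.005,-0.033,0,0],[0.05,-0.005,-0.033,0,-4.5],[0.05,-0.005,-0.033,0,-4.5],[0.05,0,0,0,0],[0.05,0,0,0.03,0],[0.05,0,0,0.03,0],[0.05,0,0,0.025,0],[0.05,0,0,0.01,0],[0.05,0,0,0,0]]'
```

```text
t: 9.72
eef_pos: [0.5487, -0.2962, 0.3414]
tool_rot: [0.002, 0.998, -0.07, 0.004]
contact_force: [1.5, -0.5, -0.5]
gripper_width: 0.701
grasp_force: 45.1
t: 10.72
eef_pos: [0.5412, -0.0954, 0.2381]
tool_rot: [-0.0, 1.0, 0.009, -0.003]
contact_force: [0.2, -0.7, -1.2]
gripper_width: 0.7
grasp_force: 44.8
```

```bash
python3 -m pendant '[[0.05,0,0,0.005,0],[0.05,0,0,0.0035,0],[0.05,0,0,0,0],[0.05,0,0,0,0]]'; python3 -m pendant '[[0.05,0,0,0.0015,0],[0.05,0,0,0,0],[0.05,0,0,0,0]]'
python3 - <<'E'
from look import *
m,im,d=cam("side"); P=cloud(m,d)
k=bot.trace("pack","side")
for a in k[:2]:
    q=P[a["mask"]&(d>0)]; print(a["score"],a["at"],np.percentile(q,[3,50,97],axis=0))
y,x=map(int,k[0]["at"][::-1]); cv2.imwrite("pics/d.png",cv2.resize(im[max(0,y-60):y+60,max(0,x-80):x+80],None,fx=4,fy=4))
E
```

```text
t: 11.05
eef_pos: [0.543, -0.0954, 0.2331]
tool_rot: [0.0, 1.0, 0.008, 0.001]
contact_force: [-0.8, 0.4, -2.9]
gripper_width: 0.698
grasp_force: 44.9
t: 11.3
eef_pos: [0.5427, -0.0953, 0.231]
tool_rot: [0.0, 1.0, 0.009, 0.0]
contact_force: [-0.3, -0.1, -1.4]
gripper_width: 0.698
grasp_force: 44.9
0.55 [256.8, 211.4] [[ 0.5235 -0.1225  0.0127]
 [ 0.5278 -0.0889  0.0581]
 [ 0.5472 -0.0644  0.1035]]
```

View pics/d.png

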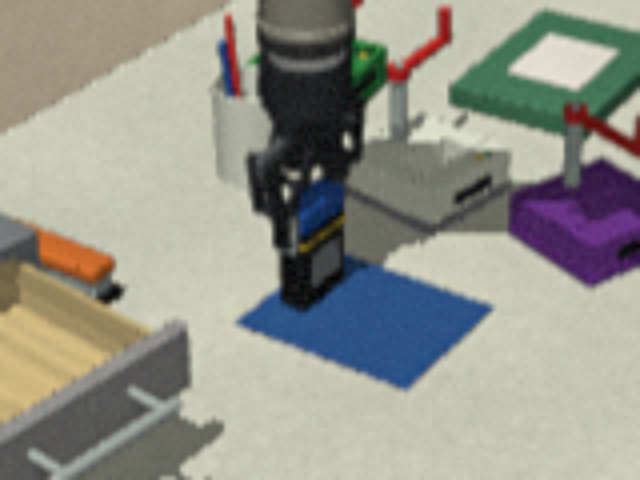

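The pack hangs upright over the mat's far part, with its bottom edge near crop pixel (300,303). I'll lower it to contact.

```bash
python3 -m pendant '[[0.05,0,0,0.0015,0],[0.05,0,0,0,0],[0.05,0,0,0,0]]'; python3 -m pendant '[[0.05,0,0,0.0015,0],[0.05,0,0,0,0],[0.05,0,0,0,0]]'
```

```text
t: 11.65
eef_pos: [0.5425, -0.0953, 0.2291]
tool_rot: [-0.0, 1.0, 0.009, -0.0]
contact_force: [0.4, -0.2, -0.6]
gripper_width: 0.7
grasp_force: 44.9
t: 11.9
eef_pos: [0.5428, -0.0953, 0.2282]
tool_rot: [0.0, 1.0, 0.009, 0.0]
contact_force: [-1.6, -0.6, 4.8]
gripper_width: 0.7
grasp_force: 45.4
```

```bash
python3 -m pendant '[[0.0854,0,0,0,0],[0.0854,0,0,0,0],[0.0854,0,0,0,0],[0.0854,0,0,0,0],[0.0854,0,0,-0.01,0],[0.0854,0,0,-0.025,0],[0.0854,0,0,-0.04,0],[0.0,0.025,0,0,0],[0.0,0.024,0,0,0],[0,0,0,0,0],[0,0,0,0,0],[0,0,0,0,0]]'; python3 -m pendant '[[0,0,0,0,0],[0,0,0,0.02,0],[0,0,0,0.02,0],[0,0,0,0.01,0],[0,0,0,0,0],[0,0,0,0,0]]'
python3 - <<'E'
from look import *
s,p,r=state();print(p)
rect("pack","scene",.09,.108)
rect("pack","side",.09,.108)
E
```

```text
t: 12.9
eef_pos: [0.5909, -0.0945, 0.3026]
tool_rot: [0.0, 1.0, 0.009, -0.001]
contact_force: [0.2, 0.0, -0.7]
gripper_width: 0.299
grasp_force: 0.0
t: 13.4
eef_pos: [0.5912, -0.0945, 0.2525]
tool_rot: [-0.0, 1.0, 0.009, -0.001]
contact_force: [0.6, 0.6, 0.1]
gripper_width: 0.002
grasp_force: 0.0
[ 0.5912 -0.0945  0.2525]
scene pack 0.52 centre 541.2660522460938 -91.27019500732422 size 60.88026809692383 26.748756408691406 ang 85.80169677734375 z 0.09616489754641802 98
side pack 0.93 centre 539.203125 -94.25770568847656 size 32.450252532958984 64.66779327392578 ang 0.5410739183425903 z 0.09867278377225366 112
```

```bash
python3 -m pendant '[[0,-0.01,0,0,0],[0,-0.01,0,0,0],[0,-0.004,0,0,0],[0,-0.004,0,0,0],[0,-0.004,0,0,0],[0,-0.004,0,0,0],[0,-0.004,0,0,0],[0,-0.004,0,0,0],[0,-0.004,0,0,0],[0,-0.004,0,0,0],[0,0,0,0,0],[0,0,0,0,0]]'
python3 - <<'E'
from look import *
s,p,r=state();print(p)
rect("pack","scene",.0,.12)
rect("pack","side",.0,.12)
E
```

```text
t: 14.6
eef_pos: [0.5394, -0.0954, 0.2527]
tool_rot: [0.0, 1.0, 0.009, -0.0]
contact_force: [-0.1, -0.1, 0.4]
gripper_width: -0.0
grasp_force: 0.0
[ 0.5394 -0.0954  0.2527]
scene pack 0.94 centre 506.0195617675781 -90.47272491455078 size 59.14915466308594 83.21485137939453 ang 88.42787170410156 z 0.04863668886958454 408
side pack 0.96 centre 488.1492919921875 -112.05965423583984 size 123.81822967529297 106.10350036621094 ang 2.0383362770080566 z 0.030190135638663095 497
```

```bash
python3 -m pendant '[[0.0854,0,0,-0.03,0],[0.0854,-0.02,0,-0.04,0],[0.0854,-0.02,0,-0.03,0],[0.0854,-0.02,0,0,0],[0.0854,0,0,0,0],[0.0854,0,0,0,0]]'
python3 - <<'E'
from look import *
s,p,r=state();print(p)
rect("pack","scene",.0,.12)
rect("pack","wrist",.0,.12)
m,im,d=cam("wrist"); cv2.imwrite("pics/e.png",im)
E
```

```text
t: 15.3
eef_pos: [0.4805, -0.0965, 0.3504]
tool_rot: [0.0, 1.0, 0.008, 0.0]
contact_force: [0.5, 0.2, 0.0]
gripper_width: 0.848
grasp_force: 0.0
[ 0.4805 -0.0965  0.3504]
scene pack 0.95 centre 479.297607421875 -93.47052001953125 size 99.54061126708984 62.62393569946289 ang 0.48747628927230835 z 0.028425569454655575 520
scene pack 0.39 centre 586.5402221679688 -374.2470703125 size 173.32154846191406 33.60114669799805 ang 78.84007263183594 z 0.1164731184887552 88
wrist pack 0.81 centre 474.62042236328125 -95.90994262695312 size 100.79914855957031 67.42996978759766 ang 0.7976832389831543 z 0.030677774620708614 4730
```

View pics/e.png

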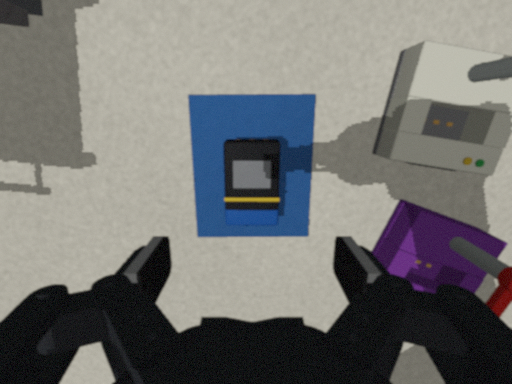

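The pack lies flat on the mat at (252,182), with its long axis along tool x. I'll descend and grip it by its sides.

```bash
python3 -m pendant '[[0.0854,-0.003,0,0.035,0],[0.0854,0,0,0.035,0],[0.0854,0,0,0.035,0],[0.0854,0,0,0.03,0],[0.0854,0,0,0.02,0],[0.0854,0,0,0.01,0],[0.0854,0,0,0.005,0],[0.0854,0,0,0,0]]' 40; python3 -m pendant '[[0.05,0,0,0,0],[0.05,0,0,0,0],[0.05,0,0,0,0],[0.05,0,0,0,0],[0.05,0,0,0,0],[0.05,0,0,0,0],[0.05,0,0,0,0],[0.05,0,0,0,0]]'; python3 -m pendant '[[0.05,0,0,-0.01,0],[0.05,0,0,-0.02,0],[0.05,0,0,-0.03,0],[0.05,0,0,-0.03,0],[0.05,0,0,-0.03,0],[0.05,0,0,-0.03,0],[0.05,0,0,-0.03,0],[0.05,0,0,0,0]]'
```

```text
t: 16.22
eef_pos: [0.4781, -0.0963, 0.1792]
tool_rot: [-0.0, 1.0, 0.009, -0.001]
contact_force: [0.6, 0.5, 0.5]
gripper_width: 1.001
grasp_force: 0.0
t: 16.88
eef_pos: [0.4787, -0.0965, 0.1814]
tool_rot: [0.0, 1.0, 0.009, 0.001]
contact_force: [-1.3, 1.0, 7.0]
gripper_width: 0.695
grasp_force: 43.9
t: 17.55
eef_pos: [0.4794, -0.0966, 0.3666]
tool_rot: [0.001, 1.0, 0.008, 0.005]
contact_force: [1.5, -0.7, -1.0]
gripper_width: 0.693
grasp_force: 44.1
```

Run:
```python
from look import *
s,p,r=state();print(p,"yaw",np.degrees(np.arctan2(r[1,0],r[0,0])))
look(dict(drawer_floor=.08,unit_drawer0_handle=.103,unit=0),["scene","side"])
rect("pack","scene",.05,.3);rect("pack","wrist",.05,.3)
for c in("scene","side"):
    m,im,d=cam(c); P=cloud(m,d)
    q=P[(d>0)&(abs(P[...,2]-.14)<.004)&(P[...,1]>.05)&(P[...,0]>.55)]
    print("top",cv2.minAreaRect(q[:,:2].astype(np.float32)*1000),len(q))
    q=P[(d>0)&(abs(P[...,2]-.08)<.004)&(P[...,1]>.1)&(P[...,0]>.5)&(P[...,0]<.7)]
    print("floor",cv2.minAreaRect(q[:,:2].astype(np.float32)*1000),len(q))
```

```text
[ 0.4794 -0.0966  0.3666] yaw 0.9670180806561235
17.55 [ 0.4794 -0.0966  0.3666] yaw 0.9670180806561235 w 0.6926471416530675
scene drawer_floor 0.92 [315. 303.] [0.6218 0.2393 0.08  ] [0.6216 0.2382 0.0797]
scene drawer_floor 0.26 [265. 337.] [0.7891 0.2456 0.08  ] [0.8004 0.2607 0.1342]
scene unit_drawer0_handle 0.6 [363. 274.] [0.4638 0.2457 0.103 ] [ 0.4114  0.2117 -0.0027]
scene unit 0.63 [204. 137.] [ 0.5543 -0.5625  0.    ] [ 0.5613 -0.5443  0.0244]
scene unit 0.57 [265. 336.] [0.7732 0.2205 0.    ] [0.8018 0.2581 0.1371]
side drawer_floor 0.78 [167. 247.] [0.6098 0.2406 0.08  ] [0.6099 0.2432 0.0816]
side unit_drawer0_handle 0.79 [208. 260.] [0.4503 0.2409 0.103 ] [0.4507 0.2429 0.1041]
side unit 0.59 [139. 250.] [ 0.7567  0.2265 -0.    ] [0.6271 0.3264 0.1175]
side unit 0.28 [188. 220.] [0.7448 0.0125 0.    ] [0.6141 0.1439 0.1208]
scene pack 0.63 centre 498.3393249511719 -93.79582977294922 size 65.53498077392578 57.95402526855469 ang 87.71104431152344 z 0.20545816921672855 362
wrist pack 0.95 centre 482.0513916015625 -95.4901123046875 size 83.15228271484375 63.05538558959961 ang 0.8398408889770508 z 0.20832883932643276 18757
top ((952.948974609375, 198.21360778808594), (225.47857666015625, 602.8941650390625), 83.20335388183594) 6848
floor ((594.253173828125, 246.10826110839844), (200.27157592773438, 192.765380859375), 85.34478759765625) 2279
top ((954.8741455078125, 239.92718505859375), (324.28094482421875, 607.2960205078125), 85.082763671875) 3023
floor ((599.9129028320312, 242.970703125), (214.34817504882812, 202.40431213378906), 89.07902526855469) 1479
```

```bash
python3 -m pendant '[[0.05,0.0136,-0.0372,0,0],[0.05,0.0136,-0.0372,0,0],[0.05,0.0136,-0.0372,0,0],[0.05,0.0136,-0.0372,0,0],[0.05,0.0136,-0.0372,0,0],[0.05,0.0136,-0.0372,0,0],[0.05,0.0136,-0.0372,0,0],[0.05,0.0136,-0.0372,0,0],[0.05,0.0136,-0.0372,0,0],[0.05,0,0,0,6],[0.05,0,0,0,0],[0.05,0,0,0,0]]'
python3 - <<'E'
from look import *
s,p,r=state();print(p,"yaw",np.degrees(np.arctan2(r[1,0],r[0,0])),s["gripper_width"])
m,im,d=cam("wrist"); cv2.imwrite("pics/f.png",im)
yaw=np.radians(-5);c=np.array([.616,.238]);u=np.array([np.cos(yaw),np.sin(yaw)]);w=np.array([-u[1],u[0]])
for a,b in((-107,-89),(-107,89),(67,-89),(67,89)): print(a,b,np.round(proj(m,np.r_[c+u*a/1e3+w*b/1e3,.118])))
E
```

```text
t: 19.25
eef_pos: [0.5945, 0.2402, 0.3594]
tool_rot: [0.001, 0.999, -0.042, -0.0]
contact_force: [-0.3, -1.9, -2.1]
gripper_width: 0.693
grasp_force: 44.1
[0.5945 0.2402 0.3594] yaw -4.8618004675345645 0.6932701482450631
-107 -89 [350. 295.]
-107 89 [151. 294.]
67 -89 [375.  87.]
67 89 [127.  87.]
```

View pics/f.png

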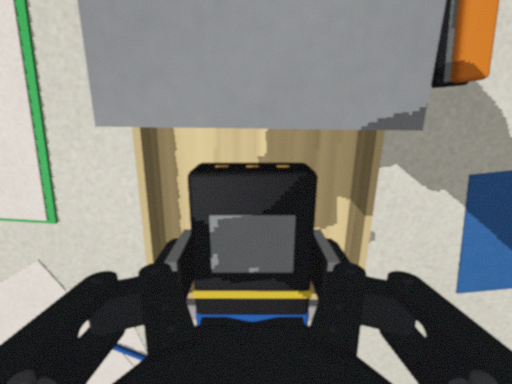

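The drawer is below the pack: its side walls are near columns 150 and 370, and the unit's front edge is at row 128. The pack sits about 7 px left of centre. I'll check the lengthwise position by depth.

Run:
```python
from look import *
s,p,r=state()
m,im,d=cam("wrist");P=cloud(m,d)
for px in((259,125),(110,122),(410,125),(259,150),(165,180),(357,180)): print(px,P[px[1],px[0]], (r.T@(P[px[1],px[0]]-p)))
for c in("scene","side"):
    m,im,d=cam(c);P=cloud(m,d)
    k=bot.trace("unit_drawer0_handle",c)
    for n,sel in(("front",(P[...,2]>.121)&(P[...,2]<.131)&(P[...,0]>.44)&(P[...,0]<.56)&(P[...,1]>.1)&(P[...,1]<.37)&(d>0)),):
        q=P[sel]; print(c,n,len(q),cv2.minAreaRect(q[:,:2].astype(np.float32)*1000))
```

```text
(259, 125) [0.6569 0.228  0.1397] [0.0631 0.0054 0.2198]
(110, 122) [0.6674 0.3266 0.1401] [ 0.0651 -0.0938  0.2192]
(410, 125) [0.6481 0.127  0.1395] [0.063  0.1067 0.2201]
(259, 150) [0.6325 0.2283 0.0803] [0.0387 0.007  0.2792]
(165, 180) [0.6121 0.318  0.0792] [ 0.0107 -0.0806  0.2801]
(357, 180) [0.601  0.1454 0.0958] [0.0145 0.0924 0.2639]
scene front 282 ((505.23236083984375, 281.3143310546875), (141.82281494140625, 23.919618606567383), 84.26758575439453)
side front 352 ((508.75262451171875, 248.35891723632812), (81.2796859741211, 212.38394165039062), 5.4981160163879395)
```

```bash
python3 -m pendant '[[0.05,-0.011,0.006,0,0.6],[0.05,0,0,0,0],[0.05,0,0,0.025,0],[0.05,0,0,0.025,0],[0.05,0,0,0.02,0],[0.05,0,0,0.015,0],[0.05,0,0,0.008,0],[0.05,0,0,0,0],[0.05,0,0,0,0]]'
```

```text
t: 20.3
eef_pos: [0.5835, 0.2354, 0.2673]
tool_rot: [-0.0, 0.999, -0.049, 0.0]
contact_force: [0.2, 0.2, -1.0]
gripper_width: 0.698
grasp_force: 44.1
```

```bash
python3 -m pendant '[[0.05,0,0,0.003,0],[0.05,0,0,0.003,0],[0.05,0,0,0,0],[0.05,0,0,0,0]]';python3 -m pendant '[[0.05,0,0,0.0015,0],[0.05,0,0,0,0],[0.05,0,0,0,0]]';python3 -m pendant '[[0.05,0,0,0.0015,0],[0.05,0,0,0,0],[0.05,0,0,0,0]]'
```

```text
t: 20.63
eef_pos: [0.5832, 0.2355, 0.2614]
tool_rot: [-0.0, 0.999, -0.049, 0.0]
contact_force: [0.5, -1.0, -1.7]
gripper_width: 0.693
grasp_force: 44.1
t: 20.88
eef_pos: [0.5831, 0.2354, 0.2595]
tool_rot: [0.0, 0.999, -0.049, 0.0]
contact_force: [-0.1, 0.9, -1.4]
gripper_width: 0.697
grasp_force: 44.1
t: 21.13
eef_pos: [0.5835, 0.2355, 0.2585]
tool_rot: [-0.0, 0.999, -0.049, 0.001]
contact_force: [0.5, -1.3, 2.7]
gripper_width: 0.693
grasp_force: 44.6
```

```bash
python3 -m pendant '[[0.0854,0,0,0,0],[0.0854,0,0,0,0],[0.0854,0,0,0,0],[0.0854,0,0,0,0],[0.0854,0,0,-0.01,0],[0.0854,0,0,-0.03,0],[0.0854,0,0,-0.04,0],[0.0854,0,0,-0.04,0],[0.0854,0,0,0,0]]'; python3 -m pendant '[[0,-0.034,0,0,0],[0,-0.034,0,0,0],[0,-0.034,0,0,0],[0,-0.034,0,0,0],[0,-0.032,0,0,0],[0,0,0,0,0],[0,0,0,0,0]]'
python3 - <<'E'
from look import *
s,p,r=state();print(p,"yaw",np.degrees(np.arctan2(r[1,0],r[0,0])))
rect("pack","scene",.1,.118);rect("pack","side",.1,.118)
look(dict(unit_drawer0_handle=.103,drawer_floor=.08),["wrist","side"])
m,im,d=cam("wrist"); cv2.imwrite("pics/g.png",im); print(np.round(proj(m,p+r@[0,0,.173])))
E
```

```text
t: 21.88
eef_pos: [0.5851, 0.2368, 0.3875]
tool_rot: [-0.003, 0.999, -0.049, 0.006]
contact_force: [1.6, 0.6, 1.3]
gripper_width: 1.004
grasp_force: 0.0
t: 22.47
eef_pos: [0.4146, 0.2523, 0.3788]
tool_rot: [-0.0, 0.999, -0.048, 0.001]
contact_force: [0.1, 0.4, -0.1]
gripper_width: 0.009
grasp_force: 0.0
[0.4146 0.2523 0.3788] yaw -5.4601629672951
scene pack 0.68 centre 583.6080932617188 237.01602172851562 size 61.03104019165039 95.12911987304688 ang 83.77767181396484 z 0.10643025508406685 711
side pack 0.82 centre 578.9866333007812 237.3388214111328 size 60.20832824707031 96.07376098632812 ang 83.68513488769531 z 0.1087582220331732 422
22.6667 [0.4172 0.2516 0.3782] yaw -5.7060783455138235 w 0.0020761415209761677
wrist unit_drawer0_handle 0.77 [250. 151.] [0.4559 0.2494 0.103 ] [0.4575 0.2496 0.1102]
side drawer_floor 0.77 [165. 244.] [0.6226 0.2344 0.08  ] [0.5881 0.2645 0.1139]
[250. 246.]
```

View pics/g.png

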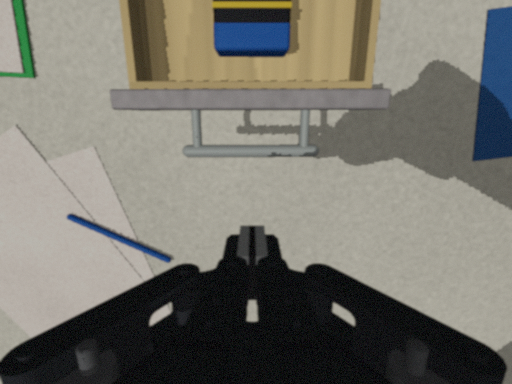

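The pack lies flat in the drawer with its blue end at (252,40). The handle bar runs along (185–315,151), and the shut fingers are in front of it. I'll lower and push.

```bash
python3 -m pendant '[[0,0,0,0.035,0],[0,0,0,0.035,0],[0,0,0,0.03,0],[0,0,0,0.015,0],[0,0,0,0,0],[0,0.008,0,0,0],[0,0.008,0,0,0],[0,0.006,0,0,0],[0,0.006,0,0,0],[0,0.008,0,0,0],[0,0.01,0,0,0],[0,0.01,0,0,0]]'; python3 -m pendant '[[0,0.012,0,0,0],[0,0.012,0,0,0],[0,0.012,0,0,0],[0,0.012,0,0,0],[0,0.012,0,0,0],[0,0.012,0,0,0],[0,0.01,0,0,0],[0,0.008,0,0,0],[0,0.005,0,0,0],[0,0,0,0,0],[0,0,0,0,0]]'
python3 - <<'E'
from look import *
look(dict(unit_drawer0_handle=.103),["side","scene","wrist"])
E
```

```text
t: 24.02
eef_pos: [0.4727, 0.2464, 0.2635]
tool_rot: [-0.0, 0.999, -0.049, 0.0]
contact_force: [-1.1, -0.3, 1.4]
gripper_width: -0.001
grasp_force: 0.7
t: 24.93
eef_pos: [0.5663, 0.2368, 0.2628]
tool_rot: [0.0, 0.999, -0.049, -0.0]
contact_force: [-0.8, -0.6, -0.7]
gripper_width: -0.002
grasp_force: 0.0
24.9333 [0.5663 0.2368 0.2628] yaw -5.631691237618287 w -0.0016487008486083805
side unit_drawer0_handle 0.98 [172. 241.] [0.5926 0.2331 0.103 ] [0.5564 0.2656 0.1378]
wrist unit_drawer0_handle 0.59 [246. 219.] [0.5853 0.2376 0.103 ] [0.5873 0.2373 0.1082]
```

```bash
python3 -m pendant '[[0,0.006,0,0,0],[0,0.006,0,0,0],[0,0.006,0,0,0],[0,0.004,0,0,0],[0,0,0,0,0]]'; python3 -m pendant '[[0,0.003,0,0,0],[0,0.003,0,0,0],[0,0,0,0,0],[0,0,0,0,0]]'
```

```text
t: 25.65
eef_pos: [0.5881, 0.2351, 0.2627]
tool_rot: [0.0, 0.999, -0.049, -0.001]
contact_force: [-4.5, 0.1, 2.4]
gripper_width: -0.001
grasp_force: 2.2
t: 25.98
eef_pos: [0.5899, 0.2356, 0.2623]
tool_rot: [0.001, 0.999, -0.048, -0.006]
contact_force: [-19.1, 0.1, 13.1]
gripper_width: -0.001
grasp_force: 9.9
```

```bash
python3 -m pendant '[[0,-0.02,0,0,0],[0,-0.035,0,0,0],[0,-0.035,0,0,0],[0,0,0,-0.035,0],[0,0,0,-0.035,0],[0,0,0,-0.035,0],[0,0,0,0,0],[0,0,0,0,0],[0,0,0,0,0]]'
python3 - <<'E'
from look import *
look(dict(unit_drawer0_handle=.103),["wrist"])
m,im,d=cam("wrist");P=cloud(m,d); 
s,p,r=state()
Q=(P-p)@r
f=(d>0)&(abs(Q[...,1])<.08)
for n,lo,hi in(("panel",.119,.131),("top",.136,.144),("handle",.098,.113)):
    g=Q[f&(P[...,2]>lo)&(P[...,2]<hi)&(Q[...,0]>.05)]; print(n,len(g),np.percentile(g[:,0],[1,5,50]) if len(g) else 0)
cv2.imwrite("pics/i.png",im)
m,im,d=cam("side");P=cloud(m,d);i=im.astype(int)
q=P[(i[...,2]>120)&(i[...,1]<70)&(i[...,0]<70)&(d>0)&(np.hypot(P[...,0]-.59,P[...,1]+.3)<.11)]
print("lever",cv2.minAreaRect(q[:,:2].astype(np.float32)*1000),len(q))
E
```

```text
t: 26.73
eef_pos: [0.5048, 0.2427, 0.3678]
tool_rot: [0.0, 0.999, -0.049, 0.0]
contact_force: [-0.3, -0.7, -0.7]
gripper_width: 0.001
grasp_force: 0.0
26.7333 [0.5048 0.2427 0.3678] yaw -5.6518776036739995 w 0.0011562624688621693
wrist unit_drawer0_handle 0.56 [248.  76.] [0.6036 0.2349 0.103 ] [0.6033 0.2353 0.1065]
panel 3616 [0.136  0.1363 0.1385]
top 0 0
handle 4672 [0.096  0.0966 0.1067]
lever ((589.5104370117188, -335.52288818359375), (18.15149688720703, 99.29908752441406), 3.090193748474121) 57
```

View pics/i.png

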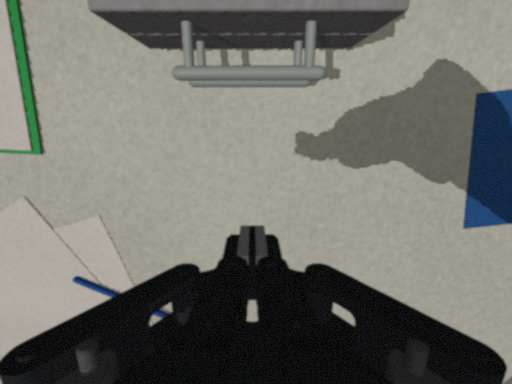

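The drawer looks shut: its handle at (250,73) lies just over the lower drawer's handle at (250,83). I'll compare the two in depth to confirm.

Run:
```python
from look import *
m,im,d=cam("wrist");P=cloud(m,d);s,p,r=state();Q=(P-p)@r
f=(d>0)&(abs(Q[...,1])<.04)&(Q[...,0]>.05)&(Q[...,0]<.125)
for lo,hi in((.09,.12),(.02,.06)):
    g=Q[f&(P[...,2]>lo)&(P[...,2]<hi)]; print(len(g),np.percentile(g[:,0],[1,5,50]))
```

```text
1551 [0.0963 0.0964 0.101 ]
572 [0.0963 0.0964 0.0989]
```

The two handles are flush to within about 0.1 mm, so the drawer is fully shut.

```bash
python3 -c "
from station import bot
print(bot.hand_in())"
```

```text
the job is handed in; nothing more can be done
None
```

I handed the job in at about 27 s of the 72 s; no verdict came back. The clamp lever is open, and the pack was laid on the mat, let go, then laid flat in the drawer. The drawer is shut: its handle is flush with the lower drawer's to about 0.1 mm.

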